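# Settle the obsidian balls in the bin under the chute

### The arm

A 7-joint arm with a two-finger parallel gripper is mounted at the origin on the work surface. World frame = base frame: x ahead of the robot, y to its left, z up, the work surface at z = 0. Lengths are in m, angles in rad, forces in N, time in s.
With the tool pointing down it reaches from about 0.425 to 0.925 m from the base axis. Payload 6.8 kg.
Tool frame: the origin (TCP) lies midway between the tips of the shut fingers; the grasp point (between the pads) lies 19 mm behind it; z points along the fingers, y is the line along which they close (so a half turn about z gives the same grasp; the last joint's range is limited). The gripper opens to 85 mm and grips with 20 to 120 N. Pads are 22 mm wide; open, the fingers measure 114 mm over their backs; the gripper's body (76 mm by 85 mm) begins 54 mm behind the grasp point. The pads swing forward as they close: fully open they stand 13 mm farther back than shut.
Start: joints at [1.151, 0.477, 0.022, 1.555, -0.011, 1.109, -0.083], TCP at [0.207, -0.642, 0.231] pointing down, gripper open.
Joint ranges: [-2.96, 2.96], [-0.34, 2.1], [-1.41, 1.46], [0.24, 2.44], [-1.37, 4.51], [0.17, 1.92], [-2.96, 2.96]. Speed limits (rad/s): [2.39, 2.39, 3.14, 3.14, 3.14, 3.14, 3.14].

### API

Orientations are given as a rotation vector (axis times angle).
In Python, from workcell import state, read_camera, finish_job gives the robot as it stands.
- The arm moves only by the shell command python3 -m handwheel 'ROWS' [FORCE]. ROWS is JSON, a list of rows, each an object of numbers: "wx", "wy", "wz": the turn, a rotation vector about the tool's x, y, z in units of 6 degrees (1.0 is 6 degrees); "x", "y", "z": the shift along the tool's x, y, z in mm; "grip": the finger opening in mm, from 0 to 85.4. A call has 1 to 5 rows; each row shifts and turns the commanded pose from where the row before left it, along the tool's axes as they then stand; what a row does not reach is not made up. A row lasts 1/12 s, in which the tool goes at most 41.7 mm and 7.16 degrees, less where a joint would pass 70% of its speed; a pose out of reach is approached as far as the arm can. A call with a gripper value outside its range is refused whole. The fingers move at their own pace and stop on an object; FORCE is the grip in N (left out, the last holds). Time passes only in rows, so rows that do not move let the fingers close. It gives the time, the measured TCP pose, the force, the opening and the grip force at its end, in the units of the state.
- state(): the state, without advancing time (a new reading comes with each control period).
- read_camera(name): name is "scene" or "top"; returns a dict with "color" (400x640x3 uint8, red, green, blue), "mtx" (3x3 intrinsics, pixels), "world_to_cam" (4x4, takes a point from world to camera coordinates). Camera axes: x right, y down, z forward; pixel columns grow to the right and rows downward; lengths in m; the calibration is good to about 2 mm. A picture is of the moment at which its call begins. There is no depth.
- finish_job(): hands the job in; it is judged then, once.
The state is a dict: "time": time; "joint_pos": joint angles; "joint_vel": joint speeds; "effort": joint torques, N m; "ee_pos": TCP position; "eef_rot": TCP orientation; "ft_force": force on the tool from outside, world axes, zero at the start; "moment": the same for the moment, N m; "opening": opening from 0.0 (shut) to 1.0 (fully open); "gripper_force": force on a finger pad.
Only numpy, scipy, OpenCV 4.12 (cv2) and the standard library are available. Lean on these libraries where they do the work, as an engineer would, in place of code of your own. Each camera call takes 0.05 s, during which the arm holds its last target. There are 200 camera calls.

### The job

Take the two polished obsidian balls out of the grey inspection tray and set one in each of the two shallow dimples of the grey insert in the tin bin under the chute's lip, so that they can no longer roll. Be gentle: lower each ball until it rests fully in its dimple before you let go, never letting it drop or roll in, and leave the horse, the medicine bottle, the bowl and the suitcase handle where they stand.

Things in the scene. Friction and masses are not known exactly. Their poses are not given: they have to be found in the camera images.
- ball_a: polished solid black obsidian ball, 60 mm in diameter, about 0.27 kg (0.22 to 0.34); origin at its centre. At the start it lies free on the tray's flat floor and rolls if nudged. The two balls are alike and interchangeable
- ball_b: polished solid black obsidian ball, 60 mm in diameter, about 0.27 kg (0.22 to 0.34); origin at its centre. At the start it lies free on the tray's flat floor and rolls if nudged. The two balls are alike and interchangeable
- tray: open shallow tray of grey plastic, fixed, 250 (x) by 310 (y) by 22 mm high, walls and floor 5 mm thick; origin at the centre of its underside on the table, z up
- bin: shallow open tin bin, fixed, 156 (x) by 340 (y) mm, tipped 0.12 rad so that its front (-x) side, which faces the tray, is lower; origin at the centre of the underside of its floor, 30 mm above the table; x points up the slope, y along the bin, z square to its floor. Front and side walls rise to z = 35 mm, the back one to 45. A 22 mm thick grey insert covers its floor; flat top at z = 25 mm
- insert_top (a point): point on the flat top of the insert, above the bin's origin, same axes. The insert (150 by 230 mm) has two round dimples 38 mm across, 8 mm deep, at x = 0 and 120 mm apart: at y = d - 60 and d + 60 mm. It was stuck down off-centre: d, anywhere from -38 to 38 mm, shows in no pose and must be seen or felt. A seated ball rests on the dimple's rim, centre at z = 23 mm; on the flat it is at 30
- chute_lip (a point): middle of the lower edge of the lip of the clear plastic chute, 300 mm wide (y), x = 20 and z = 137 mm in the bin's frame, same axes. From the lip the chute rises towards +x at 26 degrees, so a gripper pointing straight down does not fit over the dimples: come from the bin's low front with the fingers pointing down and towards the bin's +x, 25 to 45 degrees from vertical
- bracket (a point): top of the +y one of two steel brackets that carry the bin, 6 mm thick plates at y = +-184 mm of the bin, their tops 32 mm above the bin's origin; fixed
- horse: bystander: brass horse figurine on a small base, about 150 by 48 by 135 mm high; origin under its middle
- medicine: bystander: white plastic medicine bottle, 54 mm across and 95 mm high; origin under its middle
- bowl: bystander: black obsidian bowl, 104 mm across and 45 mm high; origin under its middle
- handle: bystander: yellow plastic suitcase handle, a U lying flat, 160 by 75 by 18 mm; origin under the middle between its two ends
There are look-alikes about, which are no part of the job. What is shaped like the ball_a but white is not meant. What is shaped like the ball_b but purple is not meant.

How it is judged:
By the outcome, as a careful person would: the job done as asked, in the order asked, and still so for the second after the job is handed in, with the robot touching nothing.
It also fails if it takes over 72 s, if anything falls off the work surface, if the arm or the gripper's body presses on something with over 40 N, if the wrist force passes 120 N, or if a joint passes its speed limit or range.

## Working session

There is one attempt and no reset: what is moved stays moved. The work goes in short steps, Python scripts to look and compute and a shell command to move; the robot and the scene stay as the last step left them, time stands still between calls to the robot, and variables do not carry over. Pictures are saved under pics/ and viewed, at most 10 in all, crops included, and the job is handed in when it is done.

```bash
mkdir -p pics
python3 - <<'E'
from workcell import state, read_camera
import cv2,numpy as np
s=state();print({k:np.round(v,3) for k,v in s.items()})
for n in("scene","top"):
    r=read_camera(n);cv2.imwrite(f"pics/{n}0.png",r["color"][:,:,::-1]);print(n,r["mtx"],np.round(r["world_to_cam"],3))
E
```

```text
{'time': np.float64(0.0), 'joint_pos': array([ 1.151,  0.478,  0.022,  1.556, -0.012,  1.109, -0.083]), 'joint_vel': array([ 0.   , -0.001, -0.001, -0.002, -0.002,  0.001,  0.   ]), 'effort': array([ 1.0000e-03, -5.9644e+01,  1.6080e+00, -2.8120e+01,  1.2000e-02,
        9.0000e-03,  0.0000e+00]), 'ee_pos': array([ 0.207, -0.642,  0.23 ]), 'eef_rot': array([-3.102e+00, -4.880e-01,  1.000e-03]), 'ft_force': array([0.342, 1.037, 0.19 ]), 'moment': array([ 0.031,  0.015, -0.019]), 'gripper_force': np.float64(0.0), 'opening': np.float64(0.999)}
scene [[397.26603536   0.         321.48949842]
 [  0.         397.26603536 190.42212303]
 [  0.           0.           1.        ]] [[ 0.557  0.83  -0.013 -0.329]
 [ 0.632 -0.434 -0.641 -0.219]
 [-0.538  0.349 -0.767  1.519]
 [ 0.     0.     0.     1.   ]]
top [[515.23950139   0.         311.36886304]
 [  0.         515.23950139 201.59411974]
 [  0.           0.           1.        ]] [[-0.017 -1.    -0.008  0.048]
 [-0.996  0.018 -0.092  0.511]
 [ 0.092  0.006 -0.996  1.656]
 [ 0.     0.     0.     1.   ]]
```

View pics/scene0.png

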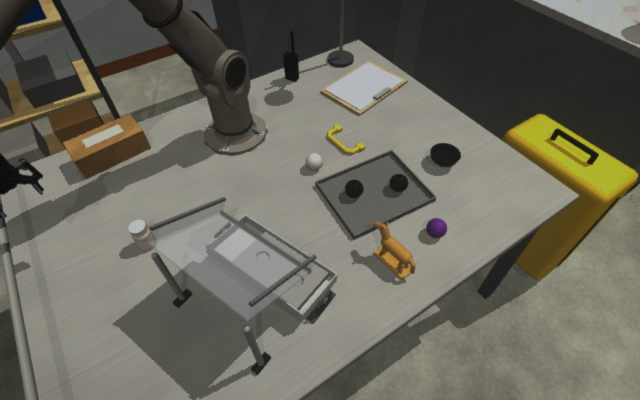

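View pics/top0.png

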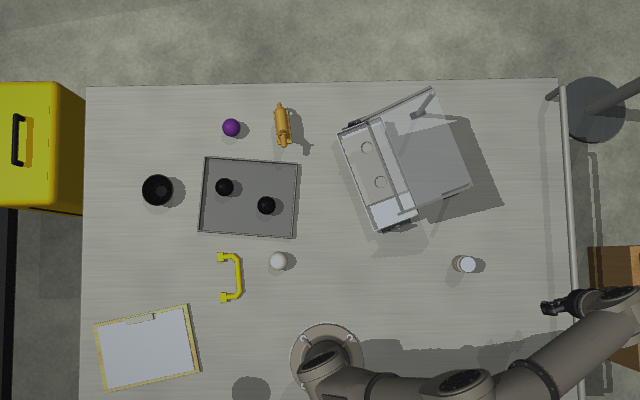

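The pictures show the black balls in the tray (top view at about (224,187) and (266,205), scene view (354,188) and (399,183)). The dimples are at top (366,147) and (380,182). I'll triangulate the balls and zoom in on the bin.

```bash
cat > h.py <<'E'
import cv2,numpy as np
from workcell import state, read_camera
from scipy.spatial.transform import Rotation as R
def ray(r,p):
    W=r["world_to_cam"];d=np.linalg.inv(r["mtx"])@[p[0],p[1],1];d=W[:3,:3].T@d
    return -W[:3,:3].T@W[:3,3],d/np.linalg.norm(d)
def tri(r1,p1,r2,p2):
    a,u=ray(r1,p1);b,v=ray(r2,p2)
    t=np.linalg.lstsq(np.c_[u,-v],b-a,rcond=None)[0];x=a+u*t[0];y=b+v*t[1]
    return (x+y)/2,np.linalg.norm(x-y)
def plane(r,p,z):
    a,u=ray(r,p);return a+u*(z-a[2])/u[2]
def proj(r,P):
    W=r["world_to_cam"];q=r["mtx"]@(W[:3,:3]@P+W[:3,3]);return q[:2]/q[2]
def blobs(r,roi,thr=28,amin=60):
    x0,y0,x1,y1=roi;m=(r["color"][y0:y1,x0:x1].max(2)<thr).astype(np.uint8)
    c,_=cv2.findContours(m,cv2.RETR_EXTERNAL,cv2.CHAIN_APPROX_NONE)
    return [(np.add(cv2.minEnclosingCircle(k)[0],(x0,y0)),cv2.minEnclosingCircle(k)[1],cv2.contourArea(k)) for k in c if cv2.contourArea(k)>amin]
E
python3 - <<'E'
from h import *
s=read_camera("scene");t=read_camera("top")
np.save("s0.npy",s,allow_pickle=True);np.save("t0.npy",t,allow_pickle=True)
for th in (28,40):
    bs=blobs(s,(325,165,425,215),th);bt=blobs(t,(205,160,295,232),th);print(th,bs,bt)
for a in bs:
    for b in bt: print(a[0],b[0],tri(s,a[0],t,b[0]))
a=cv2.resize(s["color"][190:325,140:345],None,fx=3.8,fy=3.8,interpolation=3)
b=cv2.resize(t["color"][80:240,325:480],None,fx=3.7,fy=3.7,interpolation=3)
cv2.imwrite("pics/s1.png",a[:,:,::-1]);cv2.imwrite("pics/t1.png",b[:,:,::-1]);print(a.shape,b.shape)
E
```

```text
28 [(array([353.41176414, 188.76470566]), 8.076294898986816, 116.0), (array([398.1111145 , 182.44444466]), 8.259023666381836, 148.0)] [(array([266.        , 205.20000076]), 8.76594352722168, 216.0), (array([223.875, 186.875]), 8.77684497833252, 215.0)]
40 [(array([353.32539749, 188.59523773]), 9.001855850219727, 224.5), (array([398.40908813, 182.86363602]), 9.015470504760742, 226.5)] [(array([266.10869598, 205.10869598]), 9.09033203125, 225.0), (array([224.10000038, 186.89999962]), 9.14449691772461, 233.5)]
[353.32539749 188.59523773] [266.10869598 205.10869598] (array([0.50126807, 0.18513317, 0.03658072]), np.float64(0.000898125611748854))
[353.32539749 188.59523773] [224.10000038 186.89999962] (array([0.52910343, 0.25206918, 0.04732552]), np.float64(0.1469815873695973))
[398.40908813 182.86363602] [266.10869598 205.10869598] (array([0.54555009, 0.23579984, 0.07426242]), np.float64(0.1422222924191786))
[398.40908813 182.86363602] [224.10000038 186.89999962] (array([0.5636566 , 0.32194662, 0.03473414]), np.float64(0.00024579951974655704))
(513, 779, 3) (592, 574, 3)
```

View pics/s1.png

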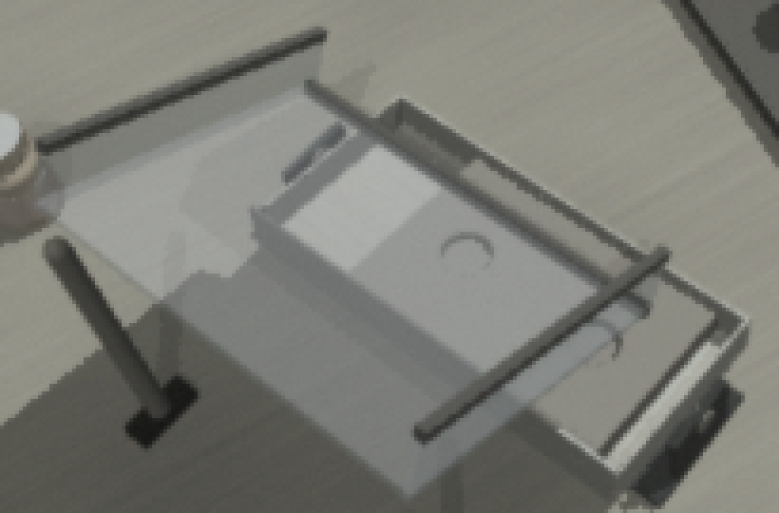

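View pics/t1.png

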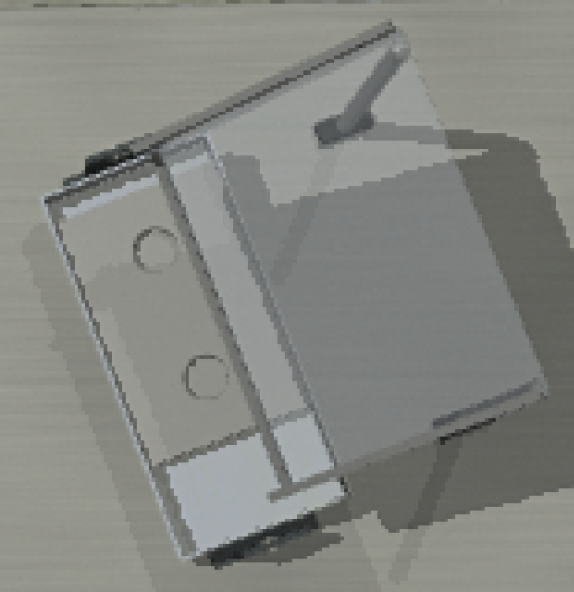

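The crops show both dimples clearly from above (crop (155,249) and (205,377)), with the -y one also clear in the scene view ((467,253)). The insert sits toward the +y end, and the bin's rim corners are visible in both views. I'll triangulate these.

Run:
```python
from h import *
s=np.load("s0.npy",allow_pickle=True).item();t=np.load("t0.npy",allow_pickle=True).item()
S=lambda p:np.array(p)/3.8+(140,190)
T=lambda p:np.array(p)/3.7+(325,80)
pts=dict(dm=((467,253),(205,377)),dp=((600,343),(155,249)),f_m=((400,100),(185,558)),f_p=((748,318),(45,200)),b_m=((256,210),(345,490)),b_p=((615,472),(208,140)))
Q={}
for k,(a,b) in pts.items():
    x,e=tri(s,S(a),t,T(b));Q[k]=x;print(k,np.round(x,4),round(e,4))
print("len front",np.linalg.norm(Q["f_m"]-Q["f_p"]),"depth",np.linalg.norm(Q["b_m"]-Q["f_m"]),np.linalg.norm(Q["b_p"]-Q["f_p"]),"dimples",np.linalg.norm(Q["dm"]-Q["dp"]))
d=Q["f_p"]-Q["f_m"];print("yaw of bin y",np.arctan2(d[1],d[0]))
d=Q["dp"]-Q["dm"];print(np.arctan2(d[1],d[0]))
# expected: build bin frame from rim corners
yaw=np.arctan2(*(Q["f_p"]-Q["f_m"])[[1,0]])-np.pi/2
B=(R.from_euler('z',yaw)*R.from_euler('y',-0.12)).as_matrix()
loc=dict(f_m=(-78,-170,35),f_p=(-78,170,35),b_m=(78,-170,45),b_p=(78,170,45))
o=[Q[k]-B@np.array(v)/1e3 for k,v in loc.items()];print("origins",np.round(o,4));o=np.mean(o,0);o[2]=.03
for n,p in (("dm",T((205,377))),("dp",T((155,249)))):
    a,u=ray(t,p);n_=B[:,2];P0=o+B@[0,0,.025];x=a+u*(n_@(P0-a))/(n_@u);print(n,x,"local",B.T@(x-o))
print("mid lip",o+B@[.02,0,.137],B,yaw)
```

```text
dm [ 0.5685 -0.1826  0.0549] 0.0026
dp [ 0.6832 -0.141   0.0525] 0.0062
f_m [ 0.4126 -0.1603  0.0511] 0.0046
f_p [ 0.7278 -0.0456  0.0575] 0.0067
b_m [ 0.4658 -0.2963  0.0811] 0.0004
b_p [ 0.7752 -0.1866  0.071 ] 0.0087
len front 0.3355032185509862 depth 0.14913908341904855 0.14938495575859378 dimples 0.12200025300567656
yaw of bin y 0.3489617139462749
0.34780683709484694
origins [[ 0.6002 -0.1788  0.0257]
 [ 0.5959 -0.1804  0.0321]
 [ 0.601  -0.1705  0.0271]
 [ 0.5908 -0.177   0.017 ]]
dm [ 0.56802245 -0.18381308  0.05479606] local [-0.00020178 -0.02965021  0.025     ]
dp [ 0.68135473 -0.14357119  0.05490873] local [0.00073939 0.09061093 0.025     ]
mid lip [ 0.59815894 -0.17992302  0.16840903] [[ 3.39463398e-01  9.39728232e-01 -4.09322715e-02]
 [-9.32970305e-01  3.41922285e-01  1.12496941e-01]
 [ 1.19712207e-01 -6.93889390e-18  9.92808636e-01]] -1.2218346128486217
```

Ball centres are at z≈0.035 as expected. The bin depth, wall length, 122 mm dimple spacing and d≈30 mm all agree with the text. Next I'll plan the move to above ball A as equal rows on a constant screw.

```bash
cat >> h.py <<'E'
from scipy.linalg import logm,expm
Y=np.array([.9397,.3420,0]);BX=np.array([.3420,-.9397,0]);N=np.array([-.0409,.1125,.9928])
def tool(tilt):
    t=np.radians(tilt);z=np.cos(t)*np.array([0,0,-1])+np.sin(t)*BX;return np.c_[np.cross(Y,z),Y,z]
def M(p,Rm):
    T=np.eye(4);T[:3,:3]=Rm;T[:3,3]=p;return T
def cur():
    s=state();return M(s["ee_pos"],R.from_rotvec(s["eef_rot"]).as_matrix())
def plan(T0,T1,cmax=38,amax=6.5):
    D=np.linalg.inv(T0)@T1;w=R.from_matrix(D[:3,:3]).magnitude();L=np.real(logm(D))
    n=int(np.ceil(max(np.linalg.norm(L[:3,3])*1e3/cmax,np.degrees(w)/amax,1)));d=expm(L/n)
    r=R.from_matrix(d[:3,:3]).as_rotvec(degrees=True)/6
    print(n,"rows: xyz",np.round(d[:3,3]*1e3,1),"w",np.round(r,3));return T1
E
python3 - <<'E'
from h import *
T=cur();U=T.copy();U[2,3]+=.15
U=plan(T,U);U=plan(U,M([.5013,.1851,.30],tool(0)))
U=plan(U,M([.5013,.1851,.12],tool(0)));
E
```

```text
4 rows: xyz [ -0.   -0.  -37.5] w [-0.  0.  0.]
26 rows: xyz [37.3 -5.4  3.1] w [-0.    -0.    -0.591]
5 rows: xyz [-0.  0. 36.] w [ 0.  0. -0.]
```

```bash
python3 -m handwheel '[{"z":-37.5},{"z":-37.5},{"z":-37.5},{"z":-37.5}]' 40
python3 -m handwheel '[{"x":37.3,"y":-5.4,"z":3.1,"wz":-0.591},{"x":37.3,"y":-5.4,"z":3.1,"wz":-0.591},{"x":37.3,"y":-5.4,"z":3.1,"wz":-0.591},{"x":37.3,"y":-5.4,"z":3.1,"wz":-0.591},{"x":37.3,"y":-5.4,"z":3.1,"wz":-0.591}]'
python3 -m handwheel '[{"x":37.3,"y":-5.4,"z":3.1,"wz":-0.591},{"x":37.3,"y":-5.4,"z":3.1,"wz":-0.591},{"x":37.3,"y":-5.4,"z":3.1,"wz":-0.591},{"x":37.3,"y":-5.4,"z":3.1,"wz":-0.591},{"x":37.3,"y":-5.4,"z":3.1,"wz":-0.591}]'
python3 -c "
from h import *
print(cur());plan(cur(),M([.5013,.1851,.30],tool(0)))"
```

```text
[[ 9.51799996e-01  3.06719087e-01 -4.10733222e-04  2.06947614e-01]
 [ 3.06719356e-01 -9.51799389e-01  1.07656728e-03 -6.42115602e-01]
 [-6.07318968e-05 -1.15065656e-03 -9.99999336e-01  2.30691751e-01]
 [ 0.00000000e+00  0.00000000e+00  0.00000000e+00  1.00000000e+00]]
26 rows: xyz [37.3 -5.4 -2.7] w [-0.    -0.    -0.591]invalid input
invalid input
invalid input
```

The calls were refused, so I'll try including every key.

```bash
python3 -m handwheel '[{"wx":0,"wy":0,"wz":0,"x":0,"y":0,"z":-37.5,"grip":85},{"wx":0,"wy":0,"wz":0,"x":0,"y":0,"z":-37.5,"grip":85},{"wx":0,"wy":0,"wz":0,"x":0,"y":0,"z":-37.5,"grip":85},{"wx":0,"wy":0,"wz":0,"x":0,"y":0,"z":-37.5,"grip":85}]' 40
```

```text
time: 0.53
ee_pos: [0.2069, -0.6421, 0.3828]
eef_rot: [-3.103, -0.488, 0.0]
ft_force: [0.0, -0.5, -0.7]
opening: 0.994
gripper_force: 0.0
```

```bash
python3 -m handwheel '[{"wx":0,"wy":0,"wz":-0.591,"x":37.3,"y":-5.4,"z":3.1,"grip":85},{"wx":0,"wy":0,"wz":-0.591,"x":37.3,"y":-5.4,"z":3.1,"grip":85},{"wx":0,"wy":0,"wz":-0.591,"x":37.3,"y":-5.4,"z":3.1,"grip":85},{"wx":0,"wy":0,"wz":-0.591,"x":37.3,"y":-5.4,"z":3.1,"grip":85},{"wx":0,"wy":0,"wz":-0.591,"x":37.3,"y":-5.4,"z":3.1,"grip":85}]'
python3 -m handwheel '[{"wx":0,"wy":0,"wz":-0.591,"x":37.3,"y":-5.4,"z":3.1,"grip":85},{"wx":0,"wy":0,"wz":-0.591,"x":37.3,"y":-5.4,"z":3.1,"grip":85},{"wx":0,"wy":0,"wz":-0.591,"x":37.3,"y":-5.4,"z":3.1,"grip":85},{"wx":0,"wy":0,"wz":-0.591,"x":37.3,"y":-5.4,"z":3.1,"grip":85},{"wx":0,"wy":0,"wz":-0.591,"x":37.3,"y":-5.4,"z":3.1,"grip":85}]'
python3 -c "
from h import *
plan(cur(),M([.5013,.1851,.30],tool(0)))"
```

```text
time: 0.95
ee_pos: [0.3656, -0.5385, 0.3653]
eef_rot: [-2.99, -0.965, -0.0]
ft_force: [0.7, 0.0, 0.1]
opening: 0.996
gripper_force: 0.0
time: 1.37
ee_pos: [0.4835, -0.3924, 0.3499]
eef_rot: [-2.805, -1.414, 0.0]
ft_force: [0.3, -0.7, 1.2]
opening: 0.993
gripper_force: 0.0
16 rows: xyz [37.2 -5.4  3.1] w [-0.    -0.    -0.589]
```

```bash
python3 -m handwheel '[{"wx":0,"wy":0,"wz":-0.591,"x":37.3,"y":-5.4,"z":3.1,"grip":85},{"wx":0,"wy":0,"wz":-0.591,"x":37.3,"y":-5.4,"z":3.1,"grip":85},{"wx":0,"wy":0,"wz":-0.591,"x":37.3,"y":-5.4,"z":3.1,"grip":85},{"wx":0,"wy":0,"wz":-0.591,"x":37.3,"y":-5.4,"z":3.1,"grip":85},{"wx":0,"wy":0,"wz":-0.591,"x":37.3,"y":-5.4,"z":3.1,"grip":85}]'
python3 -m handwheel '[{"wx":0,"wy":0,"wz":-0.591,"x":37.3,"y":-5.4,"z":3.1,"grip":85},{"wx":0,"wy":0,"wz":-0.591,"x":37.3,"y":-5.4,"z":3.1,"grip":85},{"wx":0,"wy":0,"wz":-0.591,"x":37.3,"y":-5.4,"z":3.1,"grip":85},{"wx":0,"wy":0,"wz":-0.591,"x":37.3,"y":-5.4,"z":3.1,"grip":85},{"wx":0,"wy":0,"wz":-0.591,"x":37.3,"y":-5.4,"z":3.1,"grip":85}]'
python3 -m handwheel '[{"wx":0,"wy":0,"wz":-0.591,"x":37.3,"y":-5.4,"z":3.1,"grip":85},{"wx":0,"wy":0,"wz":-0.591,"x":37.3,"y":-5.4,"z":3.1,"grip":85},{"wx":0,"wy":0,"wz":-0.591,"x":37.3,"y":-5.4,"z":3.1,"grip":85},{"wx":0,"wy":0,"wz":-0.591,"x":37.3,"y":-5.4,"z":3.1,"grip":85},{"wx":0,"wy":0,"wz":-0.591,"x":37.3,"y":-5.4,"z":3.1,"grip":85}]'
python3 -m handwheel '[{"wx":0,"wy":0,"wz":-0.591,"x":37.3,"y":-5.4,"z":3.1,"grip":85},{"wx":0,"wy":0,"wz":0,"x":0,"y":0,"z":0,"grip":85}]'
python3 -c "
from h import *
T=plan(cur(),M([.5013,.1851,.12],tool(0)))
T=plan(T,M([.5013,.1851,.015],tool(0)))"
```

```text
time: 1.78
ee_pos: [0.5513, -0.2173, 0.3345]
eef_rot: [-2.554, -1.829, 0.0]
ft_force: [0.8, -0.3, 0.1]
opening: 0.994
gripper_force: 0.0
time: 2.2
ee_pos: [0.5626, -0.03, 0.319]
eef_rot: [-2.242, -2.201, -0.0]
ft_force: [0.8, 0.0, 0.3]
opening: 0.998
gripper_force: 0.0
time: 2.62
ee_pos: [0.5163, 0.1519, 0.3036]
eef_rot: [1.876, 2.52, 0.0]
ft_force: [0.4, -0.7, -0.4]
opening: 0.999
gripper_force: 0.0
time: 2.78
ee_pos: [0.4966, 0.1928, 0.3008]
eef_rot: [-1.78, -2.585, -0.003]
ft_force: [-0.2, 0.8, 0.2]
opening: 0.996
gripper_force: 0.0
5 rows: xyz [-1.9  0.3 36.1] w [-0.    -0.007  0.03 ]
3 rows: xyz [-0.  0. 35.] w [ 0.  0. -0.]
```

```bash
python3 -m handwheel '[{"wx":0,"wy":0,"wz":0.03,"x":-1.9,"y":0.3,"z":36,"grip":85},{"wx":0,"wy":0,"wz":0.03,"x":-1.9,"y":0.3,"z":36,"grip":85},{"wx":0,"wy":0,"wz":0.03,"x":-1.9,"y":0.3,"z":36,"grip":85},{"wx":0,"wy":0,"wz":0.03,"x":-1.9,"y":0.3,"z":36,"grip":85},{"wx":0,"wy":0,"wz":0.03,"x":-1.9,"y":0.3,"z":36,"grip":85}]'
python3 -m handwheel '[{"wx":0,"wy":0,"wz":0,"x":0,"y":0,"z":30,"grip":85},{"wx":0,"wy":0,"wz":0,"x":0,"y":0,"z":0,"grip":85},{"wx":0,"wy":0,"wz":0,"x":0,"y":0,"z":0,"grip":85}]'
python3 - <<'E'
from h import *
plan(cur(),M([.5013,.1851,.015],tool(0)))
s=read_camera("scene");t=read_camera("top");print(blobs(s,(325,165,425,215),40),blobs(t,(205,160,295,232),40))
im=np.hstack([cv2.resize(x[a:a+120,b:b+160],None,fx=2.5,fy=2.5) for x,a,b in((s["color"],110,290),(t["color"],140,190))])
cv2.imwrite("pics/g1.png",im[:,:,::-1])
E
```

```text
time: 3.2
ee_pos: [0.5057, 0.1756, 0.1192]
eef_rot: [1.821, 2.559, 0.0]
ft_force: [1.3, -0.0, 0.8]
opening: 0.993
gripper_force: 0.0
time: 3.45
ee_pos: [0.5048, 0.1757, 0.0899]
eef_rot: [-1.819, -2.559, 0.004]
ft_force: [1.2, 0.2, 0.9]
opening: 0.994
gripper_force: 0.0
2 rows: xyz [ 5.  -0.  37.5] w [-0.016 -0.001 -0.069]
[(array([353.375, 188.625]), 9.015711784362793, 228.5), (array([398.23170471, 182.71951294]), 8.861400604248047, 220.5), (array([365.  , 170.75]), 12.412291526794434, 180.0)] [(array([224.05223846, 186.47014999]), 9.067832946777344, 212.5)]
```

View pics/g1.png

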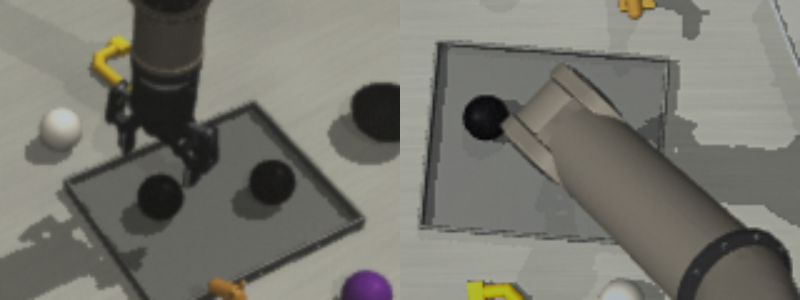

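The scene view (left) shows the gripper open above the near ball, which has not moved ((353,188)). The TCP is 10 mm off along tool x, so I'll correct that, lower and grip.

```bash
python3 -m handwheel '[{"wx":0,"wy":0,"wz":-0.14,"x":10,"y":0,"z":0,"grip":85},{"wx":0,"wy":0,"wz":0,"x":0,"y":0,"z":0,"grip":85}]'
python3 -m handwheel '[{"wx":0,"wy":0,"wz":0,"x":0,"y":0,"z":25,"grip":85},{"wx":0,"wy":0,"wz":0,"x":0,"y":0,"z":25,"grip":85},{"wx":0,"wy":0,"wz":0,"x":0,"y":0,"z":15,"grip":85},{"wx":0,"wy":0,"wz":0,"x":0,"y":0,"z":0,"grip":85},{"wx":0,"wy":0,"wz":0,"x":0,"y":0,"z":0,"grip":85}]'
python3 - <<'E'
from h import *
plan(cur(),M([.5013,.1851,.015],tool(0)))
E
```

```text
time: 3.72
ee_pos: [0.5031, 0.1883, 0.0929]
eef_rot: [1.798, 2.575, 0.006]
ft_force: [0.1, 0.2, 0.3]
opening: 0.995
gripper_force: 0.0
time: 4.13
ee_pos: [0.5025, 0.1861, 0.0263]
eef_rot: [-1.801, -2.574, -0.0]
ft_force: [-0.6, -0.2, 1.0]
opening: 0.998
gripper_force: 0.0
1 rows: xyz [-0.5 -1.5 11.3] w [ 0.002 -0.002  0.007]
```

```bash
python3 -m handwheel '[{"wx":0,"wy":0,"wz":0,"x":0,"y":-1.5,"z":11,"grip":85},{"wx":0,"wy":0,"wz":0,"x":0,"y":0,"z":0,"grip":70},{"wx":0,"wy":0,"wz":0,"x":0,"y":0,"z":0,"grip":60},{"wx":0,"wy":0,"wz":0,"x":0,"y":0,"z":0,"grip":50},{"wx":0,"wy":0,"wz":0,"x":0,"y":0,"z":0,"grip":50}]' 40
python3 -m handwheel '[{"wx":0,"wy":0,"wz":0,"x":0,"y":0,"z":0,"grip":50},{"wx":0,"wy":0,"wz":0,"x":0,"y":0,"z":0,"grip":50},{"wx":0,"wy":0,"wz":0,"x":0,"y":0,"z":0,"grip":50}]' 40
```

```text
time: 4.55
ee_pos: [0.5015, 0.1852, 0.0156]
eef_rot: [1.802, 2.573, 0.001]
ft_force: [-2.3, -0.4, 4.3]
opening: 0.682
gripper_force: 41.9
time: 4.8
ee_pos: [0.5015, 0.1852, 0.0156]
eef_rot: [1.802, 2.573, 0.001]
ft_force: [-1.2, 0.1, 6.5]
opening: 0.678
gripper_force: 41.9
```

The ball is gripped (opening 0.68, 42 N). I'll lift it and plan the path to the +y dimple.

```bash
python3 -m handwheel '[{"wx":0,"wy":0,"wz":0,"x":0,"y":0,"z":-15,"grip":50},{"wx":0,"wy":0,"wz":0,"x":0,"y":0,"z":-35,"grip":50},{"wx":0,"wy":0,"wz":0,"x":0,"y":0,"z":-35,"grip":50},{"wx":0,"wy":0,"wz":0,"x":0,"y":0,"z":-35,"grip":50},{"wx":0,"wy":0,"wz":0,"x":0,"y":0,"z":-35,"grip":50}]' 40
python3 -m handwheel '[{"wx":0,"wy":0,"wz":0,"x":0,"y":0,"z":-30,"grip":50},{"wx":0,"wy":0,"wz":0,"x":0,"y":0,"z":0,"grip":50}]' 40
cat >> h.py <<'E'
SEAT=dict(p=np.array([.6814,-.1436,.0549])+.023*N,m=np.array([.5680,-.1838,.0548])+.023*N)
def goal(k,back=0,up=0,tilt=40,off=.0194):
    Rm=tool(tilt);return M(SEAT[k]+up*N+Rm[:,2]*(off-back),Rm)
E
python3 - <<'E'
from h import *
t=np.load("t0.npy",allow_pickle=True).item();print("horse",plane(t,(283,125),.06))
T=plan(cur(),goal("p",.13,.012));print(goal("p",.13,.012)[:3,3],goal("p",0,.012)[:3,3])
plan(T,goal("p",0,.012))
plan(goal("p",0,.012),goal("p"))
E
```

```text
time: 5.22
ee_pos: [0.5003, 0.1847, 0.171]
eef_rot: [-1.801, -2.573, 0.001]
ft_force: [2.0, -0.4, -3.7]
opening: 0.684
gripper_force: 44.4
time: 5.38
ee_pos: [0.504, 0.1869, 0.2058]
eef_rot: [1.799, 2.569, 0.013]
ft_force: [1.5, 1.1, -2.3]
opening: 0.682
gripper_force: 44.7
horse [0.75866289 0.12618209 0.06      ]
9 rows: xyz [-30.9   5.9  13.7] w [ 0.01  -0.741 -0.004]
[ 0.65565493 -0.07285706  0.17437252] [ 0.68423327 -0.15138063  0.07478674]
4 rows: xyz [-0.   0.  32.5] w [ 0. -0. -0.]
1 rows: xyz [ 6.6 -0.  10. ] w [-0. -0. -0.]
```

```bash
python3 -m handwheel '[{"wx":0.01,"wy":-0.741,"wz":0,"x":-30.9,"y":5.9,"z":13.7,"grip":50},{"wx":0.01,"wy":-0.741,"wz":0,"x":-30.9,"y":5.9,"z":13.7,"grip":50},{"wx":0.01,"wy":-0.741,"wz":0,"x":-30.9,"y":5.9,"z":13.7,"grip":50},{"wx":0.01,"wy":-0.741,"wz":0,"x":-30.9,"y":5.9,"z":13.7,"grip":50},{"wx":0.01,"wy":-0.741,"wz":0,"x":-30.9,"y":5.9,"z":13.7,"grip":50}]'
python3 -m handwheel '[{"wx":0.01,"wy":-0.741,"wz":0,"x":-30.9,"y":5.9,"z":13.7,"grip":50},{"wx":0.01,"wy":-0.741,"wz":0,"x":-30.9,"y":5.9,"z":13.7,"grip":50},{"wx":0.01,"wy":-0.741,"wz":0,"x":-30.9,"y":5.9,"z":13.7,"grip":50},{"wx":0.01,"wy":-0.741,"wz":0,"x":-30.9,"y":5.9,"z":13.7,"grip":50}]'
python3 -m handwheel '[{"wx":0,"wy":0,"wz":0,"x":0,"y":0,"z":0,"grip":50},{"wx":0,"wy":0,"wz":0,"x":0,"y":0,"z":0,"grip":50},{"wx":0,"wy":0,"wz":0,"x":0,"y":0,"z":0,"grip":50}]'
python3 - <<'E'
from h import *
T=plan(cur(),goal("p",.13,.012));print(state()["joint_pos"])
plan(cur(),goal("p",0.02,.012))
E
```

```text
time: 5.8
ee_pos: [0.584, 0.0413, 0.1547]
eef_rot: [1.609, 2.3, -0.327]
ft_force: [-0.0, -0.2, -3.3]
opening: 0.684
gripper_force: 44.6
time: 6.13
ee_pos: [0.652, -0.0765, 0.1663]
eef_rot: [1.444, 2.066, -0.54]
ft_force: [0.1, 0.4, -3.3]
opening: 0.678
gripper_force: 44.6
time: 6.38
ee_pos: [0.6514, -0.0746, 0.1664]
eef_rot: [1.447, 2.069, -0.536]
ft_force: [0.6, 0.3, -3.7]
opening: 0.68
gripper_force: 44.5
1 rows: xyz [-5.   4.5 -6.2] w [-0.086 -0.019  0.043]
[-0.09029521  0.53067016 -0.2929367   1.85053535  1.00702843  1.08267489
 -0.63744345]
3 rows: xyz [-1.7  1.7 34.6] w [-0.029 -0.006  0.014]
```

```bash
python3 -m handwheel '[{"wx":-0.03,"wy":0,"wz":0.014,"x":-1.7,"y":1.7,"z":34.6,"grip":50},{"wx":-0.03,"wy":0,"wz":0.014,"x":-1.7,"y":1.7,"z":34.6,"grip":50},{"wx":-0.03,"wy":0,"wz":0.014,"x":-1.7,"y":1.7,"z":20,"grip":50},{"wx":0,"wy":0,"wz":0,"x":0,"y":0,"z":0,"grip":50},{"wx":0,"wy":0,"wz":0,"x":0,"y":0,"z":0,"grip":50}]'
python3 - <<'E'
from h import *
plan(cur(),goal("p",0.0,.012))
s=read_camera("scene");t=read_camera("top")
im=np.hstack([cv2.resize(x[a:a+150,b:b+130],None,fx=3,fy=3) for x,a,b in((s["color"],180,220),(t["color"],80,310))])
cv2.imwrite("pics/p1.png",im[:,:,::-1])
E
```

```text
time: 6.8
ee_pos: [0.6764, -0.1316, 0.1013]
eef_rot: [1.447, 2.064, -0.526]
ft_force: [-1.0, 0.6, -3.3]
opening: 0.681
gripper_force: 44.5
1 rows: xyz [ 0.7  0.6 34. ] w [-0.01  -0.013 -0.005]
```

View pics/p1.png

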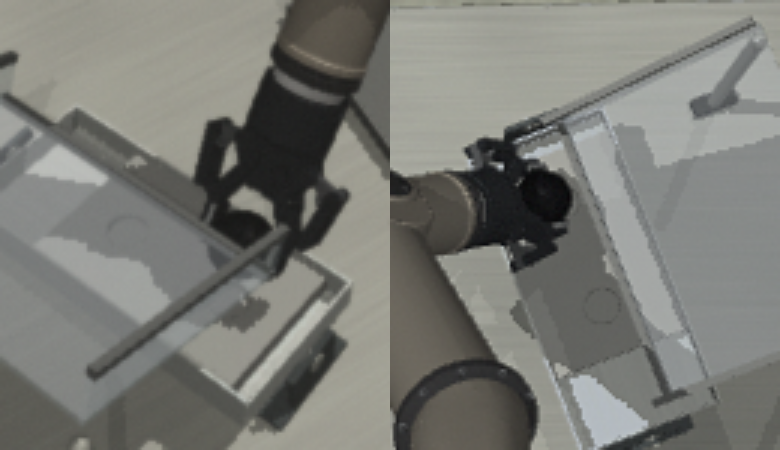

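The ball is held clear of the lip. In the top crop it is centred at about (546,196), i.e. pixel (362.2,145.5). I'll check that against where the kinematics put it.

Run:
```python
from h import *
t=np.load("t0.npy",allow_pickle=True).item();T=cur();b=T[:3,3]-.0194*T[:3,2]
p=proj(t,b);print(b,p);x=plane(t,(362.2,145.5),b[2]);print("seen minus kin in tool x,y:",(x-b)*1e3,T[:3,:3].T@(x-b)*1e3)
print(plane(t,(266.1,205.1),.035))
```

```text
[ 0.67343502 -0.1177021   0.11787274] [360.6459357  145.96788047]
seen minus kin in tool x,y: [ 1.38214688e+00 -4.86188355e+00  2.77555756e-14] [-3.86676563 -0.37279986  3.2337881 ]
[0.50167321 0.18569562 0.035     ]
```

Run:
```python
from h import *
t=read_camera("top");T=cur();b=T[:3,3]-.0194*T[:3,2];p=proj(t,b);print(T[:3,3],p)
x0,y0=335,120;c=cv2.resize(t["color"][y0:y0+55,x0:x0+55],None,fx=8,fy=8,interpolation=2)
g=cv2.GaussianBlur(c.max(2),(0,0),3)
h=cv2.HoughCircles(g,cv2.HOUGH_GRADIENT,1,40,param1=60,param2=12,minRadius=66,maxRadius=86)
for q in h[0][:4]: print((q[:2]+.5)/8-.5+(x0,y0),q[2]/8)
# edge pts on the free (right/top) side at threshold
f=515.24*.03/(t["world_to_cam"][2,:3]@b+t["world_to_cam"][2,3]);print("expected r",f)
pts=[]
for a in np.radians(np.r_[-80:75:5]):
    for r in np.arange(4,13,.1):
        u=(np.array([362,145.5])+r*np.array([np.cos(a),np.sin(a)])-(x0,y0)+.5)*8-.5
        if g[int(u[1]),int(u[0])]>45: pts.append((np.degrees(a),r));P=u;break
print(np.round(pts,1).tolist())
q=np.array([np.array([362,145.5])+r*np.array([np.cos(np.radians(a)),np.sin(np.radians(a))]) for a,r in pts])
A=np.c_[2*q,np.ones(len(q))];s=np.linalg.lstsq(A,(q**2).sum(1),rcond=None)[0];print(s[:2],np.sqrt(s[2]+s[:2]@s[:2]))
```

```text
[ 0.67799414 -0.12923759  0.10340625] [360.60977916 145.86981315]
[360.875 145.625] 9.275
[363.    131.875] 8.5625
expected r 9.660425664190686
[[-80.0, 8.5], [-75.0, 8.4], [-70.0, 8.5], [-65.0, 8.4], [-60.0, 8.3], [-55.0, 8.2], [-50.0, 8.3], [-45.0, 8.1], [-40.0, 8.0], [-35.0, 7.9], [-30.0, 7.9], [-25.0, 8.0], [-20.0, 8.2], [-15.0, 8.1], [-10.0, 7.9], [-5.0, 7.9], [0.0, 8.0], [5.0, 8.0], [10.0, 8.1], [15.0, 8.0], [20.0, 7.8], [25.0, 8.1], [30.0, 8.2], [35.0, 8.2], [40.0, 8.3], [45.0, 8.4], [50.0, 8.5], [55.0, 9.3], [60.0, 9.2], [65.0, 8.8], [70.0, 8.5]]
[360.86047052 145.80228845] 9.131275805415843
```

The circle fit gives (360.87,145.7) against an expected (360.6,145.9), so they agree within 1 mm. I'll continue in.

```bash
python3 -m handwheel '[{"wx":0,"wy":0,"wz":0,"x":0.3,"y":0.3,"z":18,"grip":50},{"wx":0,"wy":0,"wz":0,"x":0.3,"y":0.3,"z":16,"grip":50},{"wx":0,"wy":0,"wz":0,"x":0,"y":0,"z":0,"grip":50},{"wx":0,"wy":0,"wz":0,"x":0,"y":0,"z":0,"grip":50}]'
cat >> h.py <<'E'
def avg(n=5):
    P=[];F=[]
    for _ in range(n):
        read_camera("top");s=state();P.append(s["ee_pos"]);F.append(s["ft_force"])
    T=cur();T[:3,3]=np.mean(P,0);print("std",np.std(P,0)*1e3,"F",np.mean(F,0));return T
E
python3 - <<'E'
from h import *
T=avg(5);plan(T,goal("p",0,.012));plan(T,goal("p",0,0))
E
```

```text
time: 7.28
ee_pos: [0.6842, -0.1532, 0.0748]
eef_rot: [1.447, 2.063, -0.529]
ft_force: [-0.4, 0.3, -4.0]
opening: 0.679
gripper_force: 44.5
std [0.31767737 0.50367901 0.41809025] F [ 0.13439626  0.36159991 -2.84600198]
1 rows: xyz [ 1.  -1.1  0.8] w [ 0.017  0.    -0.011]
1 rows: xyz [ 7.6 -1.1 10.9] w [ 0.017  0.    -0.011]
```

```bash
python3 -m handwheel '[{"wx":0,"wy":0,"wz":0,"x":2.5,"y":-1,"z":3.5,"grip":50},{"wx":0,"wy":0,"wz":0,"x":2.5,"y":0,"z":3.5,"grip":50},{"wx":0,"wy":0,"wz":0,"x":0,"y":0,"z":0,"grip":50},{"wx":0,"wy":0,"wz":0,"x":0,"y":0,"z":0,"grip":50}]'
python3 -c "
from h import *
T=avg();plan(T,goal('p'))"
python3 -m handwheel '[{"wx":0,"wy":0,"wz":0,"x":1,"y":0,"z":1.5,"grip":50},{"wx":0,"wy":0,"wz":0,"x":0,"y":0,"z":0,"grip":50}]'
python3 -c "
from h import *
T=avg();plan(T,goal('p'))"
```

```text
time: 7.87
ee_pos: [0.6842, -0.1524, 0.0671]
eef_rot: [1.446, 2.063, -0.526]
ft_force: [-0.2, 0.2, -3.1]
opening: 0.685
gripper_force: 44.5
std [0.09489559 0.01309959 0.1413431 ] F [-0.00601248  0.08126393 -2.7946526 ]
1 rows: xyz [ 2.8 -0.   3.9] w [ 0.009  0.003 -0.013]
time: 8.28
ee_pos: [0.6846, -0.1526, 0.0656]
eef_rot: [1.446, 2.063, -0.525]
ft_force: [0.2, -0.4, -3.4]
opening: 0.685
gripper_force: 44.5
std [0.03699177 0.02877742 0.05398297] F [-0.27071518 -0.44660378 -2.72362392]
1 rows: xyz [1.7 0.1 2.3] w [ 0.008  0.003 -0.012]
```

```bash
python3 -m handwheel '[{"wx":0,"wy":0,"wz":0,"x":0.8,"y":0,"z":1.2,"grip":50},{"wx":0,"wy":0,"wz":0,"x":0,"y":0,"z":0,"grip":50}]'
python3 -c "
from h import *
T=avg();plan(T,goal('p'))"
python3 -m handwheel '[{"wx":0,"wy":0,"wz":0,"x":0.6,"y":0,"z":0.8,"grip":50},{"wx":0,"wy":0,"wz":0,"x":0,"y":0,"z":0,"grip":50}]'
python3 -c "
from h import *
T=avg();plan(T,goal('p'))"
```

```text
time: 8.7
ee_pos: [0.6848, -0.1527, 0.0643]
eef_rot: [1.445, 2.063, -0.525]
ft_force: [-0.2, 0.2, -3.1]
opening: 0.682
gripper_force: 44.6
std [0.03154141 0.02441182 0.01330693] F [ 0.03540564  0.16053749 -2.28438138]
1 rows: xyz [ 0.9 -0.1  1.2] w [ 0.007  0.002 -0.012]
time: 9.12
ee_pos: [0.6849, -0.1526, 0.0639]
eef_rot: [1.445, 2.062, -0.525]
ft_force: [-1.7, 1.7, 1.2]
opening: 0.679
gripper_force: 45.2
std [0.00962595 0.00711899 0.02455709] F [-2.1147088   1.78022073  3.14059431]
1 rows: xyz [ 0.6 -0.2  0.8] w [ 0.011  0.006 -0.014]
```

The ball touches down within 1 mm of the predicted height. A slight side force points to the +x/+y rim, so I'll ease it back and down.

```bash
python3 -m handwheel '[{"wx":0,"wy":0,"wz":0,"x":0.6,"y":-0.7,"z":-0.3,"grip":50},{"wx":0,"wy":0,"wz":0,"x":0,"y":0,"z":0,"grip":50}]'
python3 -c "
from h import *
T=avg();plan(T,goal('p'))"
python3 -m handwheel '[{"wx":0,"wy":0,"wz":0,"x":0.6,"y":0,"z":0.8,"grip":50},{"wx":0,"wy":0,"wz":0,"x":0,"y":0,"z":0,"grip":50}]'
python3 -c "
from h import *
T=avg();plan(T,goal('p'))"
```

```text
time: 9.53
ee_pos: [0.6846, -0.1524, 0.0637]
eef_rot: [1.445, 2.062, -0.523]
ft_force: [-0.0, 1.5, 2.5]
opening: 0.685
gripper_force: 45.0
std [0.00422745 0.02781122 0.00296273] F [1.17097798 1.44627859 2.92010415]
1 rows: xyz [0.2 0.1 0.8] w [ 0.018  0.006 -0.015]
time: 9.95
ee_pos: [0.6846, -0.1524, 0.0635]
eef_rot: [1.445, 2.061, -0.524]
ft_force: [-0.4, 1.7, 8.2]
opening: 0.679
gripper_force: 45.7
std [0.00688949 0.01473834 0.00652195] F [-0.76622662  2.63406056  8.61338509]
1 rows: xyz [0.1 0.  0.7] w [ 0.018  0.016 -0.019]
```

The loads are now balanced and the height matches a seated ball (a ball on the flat would be 7 mm higher). Releasing gently.

```bash
python3 -m handwheel '[{"wx":0,"wy":0,"wz":0,"x":0.2,"y":0,"z":-0.1,"grip":50},{"wx":0,"wy":0,"wz":0,"x":0,"y":0,"z":0,"grip":60},{"wx":0,"wy":0,"wz":0,"x":0,"y":0,"z":0,"grip":62},{"wx":0,"wy":0,"wz":0,"x":0,"y":0,"z":0,"grip":64},{"wx":0,"wy":0,"wz":0,"x":0,"y":0,"z":0,"grip":68}]' 20
python3 -m handwheel '[{"wx":0,"wy":0,"wz":0,"x":0,"y":0,"z":0,"grip":74},{"wx":0,"wy":0,"wz":0,"x":0,"y":0,"z":0,"grip":80},{"wx":0,"wy":0,"wz":0,"x":0,"y":0,"z":0,"grip":80}]'
python3 -m handwheel '[{"wx":0,"wy":0,"wz":0,"x":0,"y":0,"z":-10,"grip":80},{"wx":0,"wy":0,"wz":0,"x":0,"y":0,"z":-30,"grip":80},{"wx":0,"wy":0,"wz":0,"x":0,"y":0,"z":-38,"grip":80},{"wx":0,"wy":0,"wz":0,"x":0,"y":0,"z":-38,"grip":80},{"wx":0,"wy":0,"wz":0,"x":0,"y":0,"z":-38,"grip":80}]'
python3 - <<'E'
from h import *
s=read_camera("scene");t=read_camera("top")
P=SEAT["p"];print(proj(s,P),proj(t,P));im=np.hstack([cv2.resize(x[a:a+150,b:b+130],None,fx=3,fy=3) for x,a,b in((s["color"],180,220),(t["color"],80,310))])
cv2.imwrite("pics/p2.png",im[:,:,::-1])
print(blobs(t,(340,120,395,200),40),blobs(t,(205,160,295,232),40),blobs(s,(325,165,425,215),40))
T=cur();plan(T,M([.5640,.3220,.18],tool(0)))
E
```

```text
time: 10.62
ee_pos: [0.6829, -0.1527, 0.0614]
eef_rot: [1.446, 2.063, -0.527]
ft_force: [-0.3, -0.3, 0.1]
opening: 0.796
gripper_force: 0.0
time: 10.87
ee_pos: [0.6835, -0.1523, 0.0619]
eef_rot: [1.446, 2.063, -0.525]
ft_force: [-0.3, -0.5, 0.5]
opening: 0.935
gripper_force: 0.0
time: 11.28
ee_pos: [0.6489, -0.0578, 0.1817]
eef_rot: [1.446, 2.063, -0.525]
ft_force: [0.0, -0.3, -0.1]
opening: 0.935
gripper_force: 0.0
[295.62490442 275.13778931] [366.80874066 146.17557196]
[(array([366.16336632, 146.27227783]), 8.918976783752441, 214.5)] [(array([224.10000038, 186.89999962]), 9.14449691772461, 229.5)] [(array([348.5, 208. ]), 6.946321964263916, 63.5), (array([398.27227783, 182.83663368]), 8.918976783752441, 220.5), (array([333.46531773, 189.36705208]), 25.48508071899414, 845.0)]
11 rows: xyz [ 33.1   4.2 -12.6] w [0.011 0.605 0.003]
```

View pics/p2.png

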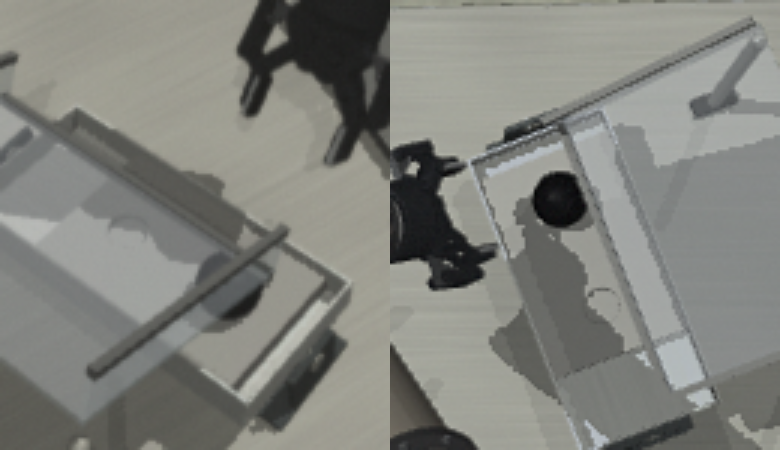

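The ball sits in the +y dimple: top blob (366.2,146.3) against a predicted (366.8,146.2). Ball B is undisturbed at (224,187). Going for it with a higher arc.

```bash
python3 -c "
from h import *
T=cur();print(T[:3,3]);plan(T,M([.5640,.3220,.24],tool(0)))"
python3 -m handwheel '[{"wx":0,"wy":0.6,"wz":0,"x":33.1,"y":4.2,"z":-18,"grip":85},{"wx":0,"wy":0.6,"wz":0,"x":33.1,"y":4.2,"z":-18,"grip":85},{"wx":0,"wy":0.6,"wz":0,"x":33.1,"y":4.2,"z":-18,"grip":85},{"wx":0,"wy":0.6,"wz":0,"x":33.1,"y":4.2,"z":-18,"grip":85},{"wx":0,"wy":0.6,"wz":0,"x":33.1,"y":4.2,"z":-18,"grip":85}]'
python3 -c "
from h import *
T=cur();plan(T,M([.5640,.3220,.22],tool(0)))"
```

```text
[ 0.651992   -0.05204895  0.18554264]
11 rows: xyz [ 31.    4.2 -17.8] w [0.011 0.605 0.003]
time: 11.8
ee_pos: [0.6045, 0.1251, 0.1657]
eef_rot: [1.614, 2.304, -0.312]
ft_force: [1.6, -0.8, -1.1]
opening: 1.001
gripper_force: 0.0
6 rows: xyz [ 30.5   4.9 -16.2] w [-0.     0.607 -0.001]
```

```bash
python3 -m handwheel '[{"wx":0,"wy":0.607,"wz":0,"x":30.5,"y":4.9,"z":-16.2,"grip":85},{"wx":0,"wy":0.607,"wz":0,"x":30.5,"y":4.9,"z":-16.2,"grip":85},{"wx":0,"wy":0.607,"wz":0,"x":30.5,"y":4.9,"z":-16.2,"grip":85},{"wx":0,"wy":0.607,"wz":0,"x":30.5,"y":4.9,"z":-16.2,"grip":85},{"wx":0,"wy":0.607,"wz":0,"x":30.5,"y":4.9,"z":-16.2,"grip":85}]'
python3 -m handwheel '[{"wx":0,"wy":0.607,"wz":0,"x":30.5,"y":4.9,"z":-16.2,"grip":85},{"wx":0,"wy":0,"wz":0,"x":0,"y":0,"z":0,"grip":85},{"wx":0,"wy":0,"wz":0,"x":0,"y":0,"z":0,"grip":85},{"wx":0,"wy":0,"wz":0,"x":0,"y":0,"z":0,"grip":85}]'
python3 -c "
from h import *
T=avg(4);plan(T,M([.5640,.3220,.09],tool(0)))"
```

```text
time: 12.22
ee_pos: [0.5705, 0.2906, 0.2056]
eef_rot: [1.772, 2.53, -0.057]
ft_force: [0.5, 0.1, -1.3]
opening: 0.991
gripper_force: 0.0
time: 12.55
ee_pos: [0.5653, 0.3192, 0.2189]
eef_rot: [1.801, 2.569, -0.004]
ft_force: [0.3, -1.0, 0.1]
opening: 0.992
gripper_force: 0.0
std [0.01817351 0.22314157 0.11388701] F [-0.1772018  -0.09551116 -0.39686344]
4 rows: xyz [ 0.9 -0.1 32.2] w [-0.     0.01  -0.004]
```

```bash
python3 -m handwheel '[{"wx":0,"wy":0,"wz":0,"x":0.9,"y":0,"z":32.2,"grip":85},{"wx":0,"wy":0.02,"wz":0,"x":0.9,"y":0,"z":32.2,"grip":85},{"wx":0,"wy":0.02,"wz":0,"x":0.9,"y":0,"z":32.2,"grip":85},{"wx":0,"wy":0,"wz":0,"x":0.9,"y":0,"z":32.2,"grip":85},{"wx":0,"wy":0,"wz":0,"x":0,"y":0,"z":0,"grip":85}]'
python3 -m handwheel '[{"wx":0,"wy":0,"wz":0,"x":0,"y":0,"z":0,"grip":85},{"wx":0,"wy":0,"wz":0,"x":0,"y":0,"z":0,"grip":85}]'
python3 -c "
from h import *
T=avg(3);plan(T,M([.5640,.3220,.0155],tool(0)))
s=read_camera('scene');print(blobs(s,(380,165,425,205),40))"
```

```text
time: 13.17
ee_pos: [0.5607, 0.3205, 0.0841]
eef_rot: [-1.8, -2.57, 0.014]
ft_force: [-1.5, -1.9, -0.2]
opening: 0.992
gripper_force: 0.0
time: 13.33
ee_pos: [0.5651, 0.3247, 0.0926]
eef_rot: [1.802, 2.573, 0.006]
ft_force: [0.8, -0.6, 0.4]
opening: 0.993
gripper_force: 0.0
std [0.04524221 0.04536149 0.0746187 ] F [-0.04876468  0.08643669  0.55914208]
3 rows: xyz [-0.8 -0.9 26. ] w [ 0.017 -0.006 -0.002]
[(array([398.40909004, 182.86363602]), 9.01546859741211, 224.5)]
```

```bash
python3 -m handwheel '[{"wx":0,"wy":0,"wz":0,"x":-1.2,"y":-1.4,"z":26,"grip":85},{"wx":0,"wy":0,"wz":0,"x":-1.2,"y":-1.3,"z":26,"grip":85},{"wx":0,"wy":0,"wz":0,"x":0,"y":0,"z":12,"grip":85},{"wx":0,"wy":0,"wz":0,"x":0,"y":0,"z":0,"grip":85},{"wx":0,"wy":0,"wz":0,"x":0,"y":0,"z":0,"grip":85}]' 40
python3 -c "
from h import *
T=avg(4);plan(T,M([.5640,.3220,.0155],tool(0)))"
```

```text
time: 13.95
ee_pos: [0.5627, 0.3213, 0.0274]
eef_rot: [-1.802, -2.573, -0.003]
ft_force: [-0.3, -0.1, 0.7]
opening: 0.996
gripper_force: 0.0
std [0.12499272 0.08910987 0.1762015 ] F [-0.24449895 -0.3849961   0.03469182]
1 rows: xyz [-0.1  0.4 13.1] w [ 0.038 -0.019 -0.005]
```

```bash
python3 -m handwheel '[{"wx":0,"wy":0,"wz":0,"x":0,"y":0.4,"z":12.5,"grip":85},{"wx":0,"wy":0,"wz":0,"x":0,"y":0,"z":0,"grip":70},{"wx":0,"wy":0,"wz":0,"x":0,"y":0,"z":0,"grip":60},{"wx":0,"wy":0,"wz":0,"x":0,"y":0,"z":0,"grip":50},{"wx":0,"wy":0,"wz":0,"x":0,"y":0,"z":0,"grip":50}]' 40
python3 -m handwheel '[{"wx":0,"wy":0,"wz":0,"x":0,"y":0,"z":0,"grip":50},{"wx":0,"wy":0,"wz":0,"x":0,"y":0,"z":0,"grip":50}]' 40
python3 -c "
from h import *
T=avg(4);print(T[:3,3])"
python3 -m handwheel '[{"wx":0,"wy":0,"wz":0,"x":0,"y":0,"z":-15,"grip":50},{"wx":0,"wy":0,"wz":0,"x":0,"y":0,"z":-35,"grip":50},{"wx":0,"wy":0,"wz":0,"x":0,"y":0,"z":-35,"grip":50},{"wx":0,"wy":0,"wz":0,"x":0,"y":0,"z":-35,"grip":50},{"wx":0,"wy":0,"wz":0,"x":0,"y":0,"z":-35,"grip":50}]'
python3 -m handwheel '[{"wx":0,"wy":0,"wz":0,"x":0,"y":0,"z":-30,"grip":50},{"wx":0,"wy":0,"wz":0,"x":0,"y":0,"z":0,"grip":50},{"wx":0,"wy":0,"wz":0,"x":0,"y":0,"z":0,"grip":50}]'
python3 -c "
from h import *
T=avg(3);plan(T,goal('m',.13,.014))"
```

```text
time: 14.57
ee_pos: [0.5629, 0.3211, 0.0144]
eef_rot: [-1.802, -2.573, -0.003]
ft_force: [0.6, -0.9, -0.5]
opening: 0.681
gripper_force: 43.0
time: 14.73
ee_pos: [0.5629, 0.3211, 0.0144]
eef_rot: [-1.802, -2.573, -0.003]
ft_force: [0.3, 0.5, 0.1]
opening: 0.682
gripper_force: 43.0
std [0.01984068 0.01223436 0.00887922] F [-0.51947127 -0.37737865 -0.04391531]
[0.56290174 0.32104961 0.01439603]
time: 15.35
ee_pos: [0.5624, 0.3208, 0.1718]
eef_rot: [-1.801, -2.573, -0.003]
ft_force: [0.7, 0.1, -4.1]
opening: 0.684
gripper_force: 44.3
time: 15.6
ee_pos: [0.5635, 0.3216, 0.2022]
eef_rot: [1.802, 2.572, 0.009]
ft_force: [0.2, -0.5, -3.1]
opening: 0.684
gripper_force: 44.5
std [0.32033871 0.3171074  0.88570402] F [ 0.30497571 -0.34732127 -3.89409784]
12 rows: xyz [-31.7 -13.9  12.5] w [-0.001 -0.556  0.   ]
```

Second ball lifted. Carrying it to the other dimple.

```bash
python3 -m handwheel '[{"wx":0,"wy":-0.556,"wz":0,"x":-31.7,"y":-13.9,"z":12.5,"grip":50},{"wx":0,"wy":-0.556,"wz":0,"x":-31.7,"y":-13.9,"z":12.5,"grip":50},{"wx":0,"wy":-0.556,"wz":0,"x":-31.7,"y":-13.9,"z":12.5,"grip":50},{"wx":0,"wy":-0.556,"wz":0,"x":-31.7,"y":-13.9,"z":12.5,"grip":50},{"wx":0,"wy":-0.556,"wz":0,"x":-31.7,"y":-13.9,"z":12.5,"grip":50}]'
python3 -m handwheel '[{"wx":0,"wy":-0.556,"wz":0,"x":-31.7,"y":-13.9,"z":12.5,"grip":50},{"wx":0,"wy":-0.556,"wz":0,"x":-31.7,"y":-13.9,"z":12.5,"grip":50},{"wx":0,"wy":-0.556,"wz":0,"x":-31.7,"y":-13.9,"z":12.5,"grip":50}]'
python3 -c "
from h import *
plan(cur(),goal('m',.13,.014,off=.02))"
```

```text
time: 16.17
ee_pos: [0.5521, 0.1408, 0.1534]
eef_rot: [1.659, 2.371, -0.247]
ft_force: [1.0, 0.4, -3.6]
opening: 0.681
gripper_force: 44.4
time: 16.42
ee_pos: [0.5478, 0.0309, 0.1509]
eef_rot: [1.569, 2.242, -0.375]
ft_force: [0.2, 0.0, -2.8]
opening: 0.685
gripper_force: 44.4
4 rows: xyz [-31.7 -13.6  12.3] w [-0.004 -0.554  0.003]
```

```bash
python3 -m handwheel '[{"wx":0,"wy":-0.554,"wz":0,"x":-31.7,"y":-13.6,"z":12.3,"grip":50},{"wx":0,"wy":-0.554,"wz":0,"x":-31.7,"y":-13.6,"z":12.3,"grip":50},{"wx":0,"wy":-0.554,"wz":0,"x":-31.7,"y":-13.6,"z":12.3,"grip":50},{"wx":0,"wy":-0.554,"wz":0,"x":-31.7,"y":-13.6,"z":12.3,"grip":50}]'
python3 -m handwheel '[{"wx":0,"wy":0,"wz":0,"x":0,"y":0,"z":0,"grip":50},{"wx":0,"wy":0,"wz":0,"x":0,"y":0,"z":0,"grip":50},{"wx":0,"wy":0,"wz":0,"x":0,"y":0,"z":0,"grip":50}]'
python3 -c "
from h import *
plan(avg(3),goal('m',.04,.014,off=.02));print(state()['joint_pos'])"
```

```text
time: 16.75
ee_pos: [0.5423, -0.1128, 0.1756]
eef_rot: [1.445, 2.065, -0.528]
ft_force: [0.1, -0.2, -3.1]
opening: 0.684
gripper_force: 44.4
time: 17.0
ee_pos: [0.5434, -0.1105, 0.176]
eef_rot: [1.447, 2.067, -0.523]
ft_force: [0.3, 0.7, -2.8]
opening: 0.683
gripper_force: 44.4
std [0.11933247 0.05119331 0.15531354] F [ 0.50694333 -0.20711477 -3.54722888]
3 rows: xyz [-0.6 -0.9 30.7] w [ 0.006 -0.01   0.001]
[-0.05088021  0.35940815 -0.30873349  2.11112114  1.0263743   0.99792434
 -0.7164409 ]
```

```bash
python3 -m handwheel '[{"wx":0,"wy":0,"wz":0,"x":-0.6,"y":-0.9,"z":30.7,"grip":50},{"wx":0,"wy":0,"wz":0,"x":-0.6,"y":-0.9,"z":30.7,"grip":50},{"wx":0,"wy":0,"wz":0,"x":-0.6,"y":-0.9,"z":30.7,"grip":50},{"wx":0,"wy":0,"wz":0,"x":0,"y":0,"z":0,"grip":50},{"wx":0,"wy":0,"wz":0,"x":0,"y":0,"z":0,"grip":50}]'
python3 - <<'E'
from h import *
T=avg(4);plan(T,goal('m',0,.012,off=.02));b=T[:3,3]-.0206*T[:3,2]
s=read_camera("scene");t=read_camera("top");print(proj(t,b))
im=np.hstack([cv2.resize(x[a:a+150,b:b+130],None,fx=3,fy=3) for x,a,b in((s["color"],180,220),(t["color"],80,310))])
cv2.imwrite("pics/p3.png",im[:,:,::-1])
E
```

```text
time: 17.57
ee_pos: [0.5611, -0.1695, 0.1061]
eef_rot: [1.448, 2.066, -0.527]
ft_force: [0.2, -0.4, -2.6]
opening: 0.679
gripper_force: 45.1
std [0.34044826 0.35747969 0.5181516 ] F [ 0.2783981   0.14724445 -3.03242722]
2 rows: xyz [ 1.  -0.3 21.2] w [ 0.018 -0.009 -0.004]
[374.01787802 182.35060962]
```

View pics/p3.png

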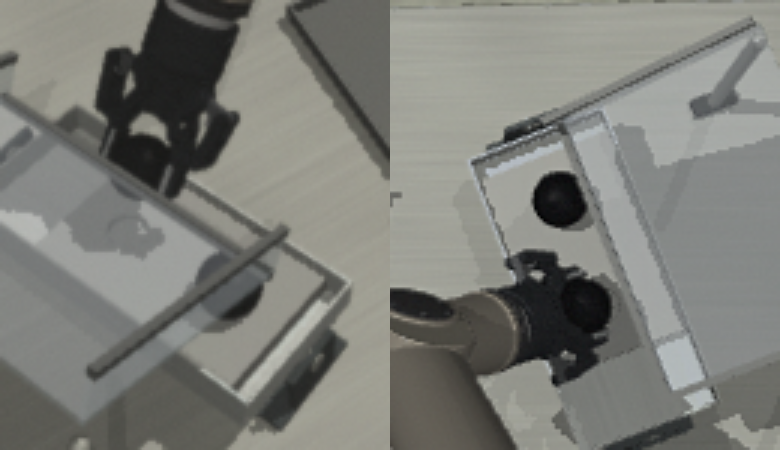

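The second ball is in front of the -y dimple (top crop (586,305)), clear of the first ball and the lip. I'll advance, then lower along the bin normal.

```bash
python3 -m handwheel '[{"wx":0.02,"wy":0,"wz":0,"x":1,"y":-0.3,"z":21.2,"grip":50},{"wx":0.02,"wy":0,"wz":0,"x":1,"y":-0.3,"z":21.2,"grip":50},{"wx":0,"wy":0,"wz":0,"x":0,"y":0,"z":0,"grip":50},{"wx":0,"wy":0,"wz":0,"x":0,"y":0,"z":0,"grip":50}]'
python3 -c "
from h import *
plan(avg(4),goal('m',0,.003,off=.02))"
```

```text
time: 18.2
ee_pos: [0.5697, -0.1935, 0.0737]
eef_rot: [1.45, 2.064, -0.529]
ft_force: [-0.1, 0.1, -1.7]
opening: 0.678
gripper_force: 45.1
std [0.20104892 0.18712595 0.19508812] F [ 0.63260575  0.04847616 -3.1379096 ]
1 rows: xyz [5.4 0.5 7.6] w [-0.013 -0.016 -0.012]
```

```bash
python3 -m handwheel '[{"wx":0,"wy":0,"wz":0,"x":2.7,"y":0.5,"z":3.8,"grip":50},{"wx":0,"wy":0,"wz":0,"x":2.7,"y":0,"z":3.8,"grip":50},{"wx":0,"wy":0,"wz":0,"x":0,"y":0,"z":0,"grip":50},{"wx":0,"wy":0,"wz":0,"x":0,"y":0,"z":0,"grip":50}]'
python3 -c "
from h import *
plan(avg(4),goal('m',0,0,off=.02))"
python3 -m handwheel '[{"wx":0,"wy":0,"wz":0,"x":0.8,"y":0,"z":1.2,"grip":50},{"wx":0,"wy":0,"wz":0,"x":0,"y":0,"z":0,"grip":50}]'
python3 -c "
from h import *
plan(avg(4),goal('m',0,0,off=.02))"
```

```text
time: 18.73
ee_pos: [0.5706, -0.1938, 0.0641]
eef_rot: [1.449, 2.065, -0.529]
ft_force: [-0.5, 0.6, -2.3]
opening: 0.68
gripper_force: 45.1
std [0.07457364 0.02277356 0.10986621] F [ 0.03657738 -0.37026072 -2.76695571]
1 rows: xyz [1.7 0.8 1.4] w [-0.032 -0.015 -0.013]
time: 19.1
ee_pos: [0.5711, -0.1941, 0.0632]
eef_rot: [1.449, 2.064, -0.528]
ft_force: [0.9, 0.8, -1.2]
opening: 0.682
gripper_force: 45.4
std [0.02067022 0.01061934 0.0132347 ] F [-0.11526936  0.02259731 -1.8823365 ]
1 rows: xyz [1.  0.6 0.3] w [-0.03  -0.014 -0.013]
```

```bash
python3 -m handwheel '[{"wx":0,"wy":0,"wz":0,"x":0.8,"y":0.5,"z":0.3,"grip":50},{"wx":0,"wy":0,"wz":0,"x":0,"y":0,"z":0,"grip":50}]'
python3 -c "
from h import *
plan(avg(4),goal('m',0,0,off=.02))"
python3 -m handwheel '[{"wx":0,"wy":0,"wz":0,"x":0.4,"y":0,"z":0.6,"grip":50},{"wx":0,"wy":0,"wz":0,"x":0,"y":0,"z":0,"grip":50}]'
python3 -c "
from h import *
plan(avg(4),goal('m',0,0,off=.02))"
```

```text
time: 19.47
ee_pos: [0.5715, -0.1937, 0.0626]
eef_rot: [1.449, 2.063, -0.528]
ft_force: [-0.2, -0.6, -0.4]
opening: 0.676
gripper_force: 45.4
std [0.01382567 0.00624882 0.01699776] F [ 0.25056441 -0.16810109 -0.429172  ]
1 rows: xyz [0.5 0.1 0. ] w [-0.03  -0.011 -0.014]
time: 19.83
ee_pos: [0.5717, -0.1937, 0.0624]
eef_rot: [1.449, 2.062, -0.528]
ft_force: [-0.7, 1.7, 6.1]
opening: 0.677
gripper_force: 46.0
std [0.02024612 0.00645939 0.01566702] F [-0.85196454  1.17884271  4.95370451]
1 rows: xyz [ 0.4 -0.  -0.2] w [-0.028 -0.002 -0.016]
```

The forces are balanced here too. One more small press, then release.

```bash
python3 -m handwheel '[{"wx":0,"wy":0,"wz":0,"x":0.5,"y":-0.1,"z":0.2,"grip":50},{"wx":0,"wy":0,"wz":0,"x":0,"y":0,"z":0,"grip":50}]'
python3 -c "
from h import *
plan(avg(4),goal('m',0,0,off=.02))"
python3 -m handwheel '[{"wx":0,"wy":0,"wz":0,"x":0,"y":0,"z":0,"grip":50},{"wx":0,"wy":0,"wz":0,"x":0,"y":0,"z":0,"grip":60},{"wx":0,"wy":0,"wz":0,"x":0,"y":0,"z":0,"grip":62},{"wx":0,"wy":0,"wz":0,"x":0,"y":0,"z":0,"grip":64},{"wx":0,"wy":0,"wz":0,"x":0,"y":0,"z":0,"grip":68}]' 20
python3 -m handwheel '[{"wx":0,"wy":0,"wz":0,"x":0,"y":0,"z":0,"grip":74},{"wx":0,"wy":0,"wz":0,"x":0,"y":0,"z":0,"grip":80},{"wx":0,"wy":0,"wz":0,"x":0,"y":0,"z":0,"grip":80}]'
python3 -m handwheel '[{"wx":0,"wy":0,"wz":0,"x":0,"y":0,"z":-10,"grip":80},{"wx":0,"wy":0,"wz":0,"x":0,"y":0,"z":-30,"grip":80},{"wx":0,"wy":0,"wz":0,"x":0,"y":0,"z":-38,"grip":80},{"wx":0,"wy":0,"wz":0,"x":0,"y":0,"z":-38,"grip":80},{"wx":0,"wy":0,"wz":0,"x":0,"y":0,"z":-38,"grip":80}]'
python3 -m handwheel '[{"wx":0,"wy":0,"wz":0,"x":0,"y":0,"z":-38,"grip":80},{"wx":0,"wy":0,"wz":0,"x":0,"y":0,"z":0,"grip":80},{"wx":0,"wy":0,"wz":0,"x":0,"y":0,"z":0,"grip":80},{"wx":0,"wy":0,"wz":0,"x":0,"y":0,"z":0,"grip":80}]'
python3 - <<'E'
from h import *
s=read_camera("scene");t=read_camera("top")
for k in "pm": print(proj(t,SEAT[k]),proj(s,SEAT[k]))
print(blobs(t,(340,120,395,200),40))
cv2.imwrite("pics/end.png",np.vstack([s["color"][90:330],t["color"][60:320]])[:,:,::-1])
E
```

```text
time: 20.2
ee_pos: [0.5717, -0.1937, 0.0623]
eef_rot: [1.448, 2.062, -0.529]
ft_force: [-0.8, 1.0, 6.9]
opening: 0.682
gripper_force: 46.0
std [0.01199148 0.0254059  0.00367453] F [-1.51715169  1.04387296  7.54508208]
1 rows: xyz [ 0.4 -0.  -0.3] w [-0.028  0.006 -0.019]
time: 20.82
ee_pos: [0.5707, -0.1933, 0.0609]
eef_rot: [1.449, 2.065, -0.529]
ft_force: [-0.7, 0.1, 0.9]
opening: 0.8
gripper_force: 0.0
time: 21.07
ee_pos: [0.571, -0.1933, 0.061]
eef_rot: [1.449, 2.064, -0.528]
ft_force: [-0.0, 0.2, 0.5]
opening: 0.935
gripper_force: 0.0
time: 21.48
ee_pos: [0.5367, -0.0989, 0.1808]
eef_rot: [1.449, 2.065, -0.528]
ft_force: [1.7, -0.5, 1.3]
opening: 0.935
gripper_force: 0.0
time: 21.82
ee_pos: [0.5292, -0.0777, 0.2085]
eef_rot: [1.449, 2.064, -0.529]
ft_force: [0.3, -1.0, 0.2]
opening: 0.941
gripper_force: 0.0
[366.80874066 146.17557196] [295.62490442 275.13778931]
[380.49855375 181.2675012 ] [261.57541216 251.75012941]
[(array([379.9642868 , 181.42856979]), 8.97462272644043, 214.5), (array([366.16336632, 146.27227783]), 8.918976783752441, 214.5)]
```

View pics/end.png

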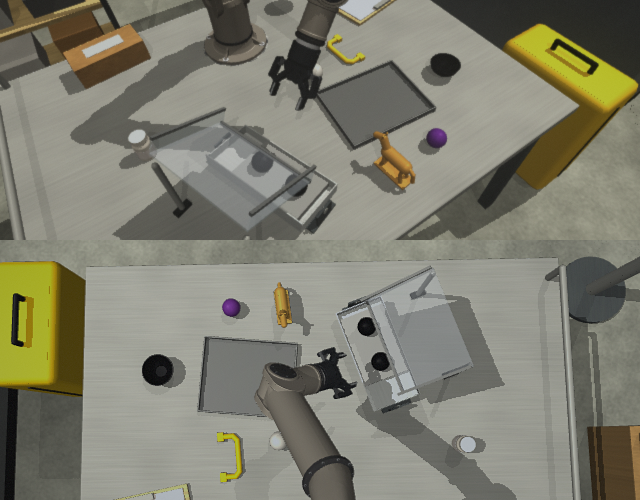

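Both balls sit in the dimples: top blobs (366.2,146.3) and (380.0,181.4), within 1 px of the predicted seats. The tray is empty, the bystanders have not moved and the arm is clear.

```bash
python3 -c "
from workcell import finish_job
print(finish_job())"
```

```text
the job is handed in; nothing more can be done
None
```

I set both obsidian balls in the insert's two dimples, each lowered until it rested before release, and handed the job in at about 22 s with the bystanders where they stood and the arm clear; no verdict came back.

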